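# Make up the tea tray and the coffee tray

## Task

Make up the two guest trays from the row of stock on the counter: the blue tray gets the green tea tin in its cork-floored compartment and the honey in its plain one; the white tray gets the black coffee tin in its cork-floored compartment, and the jam and the sugar pot in its two plain ones, one in each, whichever way round. Set each thing down upright, flat on the floor of its compartment, without dropping it, and leave the olives, the mug and the washing-up bottle where they stand.

Things in the scene. Friction and masses are not known exactly. Their poses are not given: they have to be found in the camera images.
- tea_tray: Blue plastic tray, fixed to the counter: two square compartments in a row along the tray's own y. Outside 88 mm (x) by 172 mm (y); rims and divider 4 mm thick, 14 mm high; floor 5 mm thick; each compartment 80 x 80 mm inside, centres at y = +42 mm (brown cork floor) and y = -42 mm (plain blue floor), x = 0. Origin: centre of its underside, on the counter. Its own y is within 0.25 rad of the world's y.
- coffee_tray: White plastic tray, fixed to the counter: three square compartments in a row along the tray's own y. Outside 88 mm (x) by 256 mm (y); rims and dividers 4 mm thick, 14 mm high; floor 5 mm thick; each compartment 80 x 80 mm inside, centres at y = -84 mm (brown cork floor), y = 0 and y = +84 mm (plain white floors), x = 0. Origin: centre of its underside, on the counter. Its own y is within 0.25 rad of the world's y.
- tea_tin: Tea tin: square green tin with a paper label band and a brass lid, 52 x 52 mm, 73 mm tall (lid 50 x 50 mm, the top 11 mm), about 0.13 kg; sides along its own x and y. Set it down roughly square to the tray: turned 45 degrees it only just fits. Origin: centre of its underside; z up.
- coffee_tin: Coffee tin: round black canister with a copper band and a flat steel lid, 54 mm in diameter, 75 mm tall (lid 52 mm in diameter, the top 9 mm), about 0.18 kg. Origin: centre of its underside; z up.
- honey_jar: Honey: amber-orange jar, round, 50 mm in diameter up to 43 mm height, then a shoulder and a yellow screw cap 45 mm in diameter, 62 mm tall in all; about 0.2 kg. Origin: centre of its underside; z up.
- jam_jar: Jam: dark red jar, round, 50 mm in diameter up to 43 mm height, then a shoulder and a bright red screw cap 45 mm in diameter, 62 mm tall in all; about 0.2 kg. Origin: centre of its underside; z up.
- sugar_pot: Sugar pot: round white ceramic pot, 54 mm in diameter from 10 to 42 mm height, foot 44 mm, closed by a fixed blue lid with a small ball knob, 63 mm tall in all; about 0.2 kg. Origin: centre of its underside; z up.
- olive_jar: Olives, not wanted on either tray: olive-green jar, round, 50 mm in diameter up to 43 mm height, then a shoulder and a black screw cap 45 mm in diameter, 62 mm tall in all; about 0.2 kg. Origin: centre of its underside; z up.
- mug: Terracotta mug, 80 mm in diameter, 90 mm tall, standing beyond the stock; a bystander. Origin: centre of its underside.
- soap_bottle: Orange washing-up bottle with a white cap, 56 mm in diameter, 140 mm tall, standing to the robot's right; a bystander. Origin: centre of its underside.
There are look-alikes about, which are no part of the job. What is shaped like the tea_tin but turquoise is not meant. Leave any pink look-alike of the honey_jar alone.

How it is judged:
By the outcome, as a careful person would: the job done as asked, in the order asked, and still so for the second after the job is handed in, with the robot touching nothing.
It also fails if it takes over 128 s, if anything falls off the work surface, if the arm or the gripper's body presses on something with over 40 N, if the wrist force passes 120 N, or if a joint passes its speed limit or range.

## Robot

A 6-joint arm with a two-finger parallel gripper is mounted at the origin on the work surface. World frame = base frame: x ahead of the robot, y to its left, z up, the work surface at z = 0. Lengths are in m, angles in degrees, forces in N, time in s.
With the tool pointing down it reaches from about 0.3 to 0.75 m from the base axis. Payload 8.5 kg.
Tool frame: the origin (TCP) lies midway between the tips of the shut fingers; the grasp point (between the pads) lies 19 mm behind it (env.tcp_to_grasp is the z of the grasp point in the tool frame, in m); z points along the fingers, y is the line along which they close (so a half turn about z gives the same grasp; the last joint's range is limited). The gripper opens to 85 mm and grips with 20 to 120 N. Pads are 22 mm wide; open, the fingers measure 114 mm over their backs; the gripper's body (76 mm by 85 mm) begins 54 mm behind the grasp point. The pads swing forward as they close: fully open they stand 13 mm farther back than shut.
Start: joints at [64.441, 21.807, 74.336, -0, 83.858, -12.336], TCP at [0.126, 0.535, 0.231] pointing down, gripper open.
Joint ranges: [-178.18, 178.18], [-50.72, 133.34], [12.68, 142.11], [-81.47, 261.47], [9.98, 163.14], [-165.26, 165.26]. Speed limits (degrees/s): [136.94, 136.94, 180, 180, 180, 180].

## Interface

Orientations are given as a 3x3 rotation matrix whose columns are the frame's x, y, z axes.
In Python, from rig import env, imaging, job, models gives the robot as it stands. The module is installed in compiled form; this text tells all that it offers.
- The arm moves only by the tool jog_arm, never from a script. Its argument "plan" is text: rows parted by semicolons, each of 7 numbers parted by spaces: the turn, a rotation vector about the tool's x, y, z in degrees, then the shift along the tool's x, y, z in cm, then the closure in counts, from 0 (fully open) to 255 (shut). In form: rx ry rz x y z claw; .... A call has 1 to 10 rows; each row shifts and turns the commanded pose from where the row before left it, along the tool's axes as they then stand; what a row does not reach is not made up. A row lasts 1/12 s, in which the tool goes at most 41.7 mm and 7.16 degrees, less where a joint would pass 70% of its speed; a pose out of reach is approached as far as the arm can. A call with a gripper value outside its range is refused whole. The fingers move at their own pace and stop on an object; "grip_force" is the grip in N (left out, the last holds). Time passes only in rows, so rows that do not move let the fingers close. It gives the time, the measured TCP pose, the force, the opening and the grip force at its end, in the units of the state.
- env.observe(): the state, without advancing time (a new reading comes with each control period).
- imaging.get_image(name): name is "scene" or "side" or "wrist"; returns a dict with "pixels" (480x640x3 uint8, red, green, blue), "depth" (480x640 float32, m along the optical axis (not along the pixel's ray), 0 where there is no reading), "fov_y" (degrees; the focal length in pixels is half the picture's height over the tangent of half this angle, whatever the lens; pixels are square), "cx", "cy" (the principal point, pixels), "world_from_camera" (4x4, takes a point from camera to world coordinates). Camera axes: x right, y down, z forward; pixel columns grow to the right and rows downward; lengths in m; the calibration is good to about 2 mm. The wrist camera is an equidistant fisheye: a pixel r from the principal point sees the ray r / f radians off the axis. A picture is of the moment at which its call begins.
- job.close_job(): hands the job in; it is judged then, once.
Trained networks look in the newest picture that a camera, given by its name, has taken for a name from the list of things; names that differ only in an ending like _2 or _b are one class to them, and where a whole thing is asked for, a point or a joint stands for the part that bears it (a point fixed in the world has none). Each returns a list of dicts, best first, with "confidence" (0 to 1); they miss things now and then, are a little off and sometimes report something else, mostly with a low value. They report only what shows in the picture. A call takes as long as a camera call. They do not tell look-alikes from the thing itself.
- models.outline_of(camera, query): "region" (480x640 bool, what is visible of it) and "bbox" ([centre column, centre row, width, height] in pixels, round what is visible of it).
- models.tip_of(camera, query): "at" ([column, row] in pixels: a listed point, or the origin of a listed thing).
The state is a dict: "time_s": time; "q": joint angles; "qvel": joint speeds; "joint_efforts": joint torques, N m; "position": TCP position; "tool_rot": TCP orientation; "ft_force": force on the tool from outside, world axes, zero at the start; "wrist_torque": the same for the moment, N m; "grip_width": finger opening in m; "gripper_force": force on a finger pad.
Only numpy, scipy, OpenCV 4.12 (cv2) and the standard library are available. Lean on these libraries where they do the work, as an engineer would, in place of code of your own. Each camera call takes 0.05 s, during which the arm holds its last target. There are 200 camera calls.

## Working session

There is one attempt and no reset: what is moved stays moved. The work goes in short steps, Python scripts to look and compute and a tool call to move; the robot and the scene stay as the last step left them, time stands still between calls to the robot, and variables do not carry over. Pictures are saved under pics/ and viewed, at most 14 in all, crops included, and the job is handed in when it is done.

Besides the shell and the picture viewer there is one more tool, called after "Call:" by a JSON object that holds its "method" and its "body". jog_arm: Moves the arm, as the interface text tells. Its arguments: {"type":"object","properties":{"plan":{"type":"string"},"grip_force":{"type":"number"}},"required":["plan"]}

```bash
mkdir -p pics; python3 - <<'E'
from rig import env, imaging
import cv2
s=env.observe();print(s['time_s'],s['position'],s['tool_rot'],s['grip_width'],env.tcp_to_grasp)
for n in("scene","side"):
    i=imaging.get_image(n);cv2.imwrite(f"pics/{n}0.png",i["pixels"][:,:,::-1]);print(n,i["fov_y"],i["cx"],i["cy"],i["world_from_camera"].round(3).tolist())
E
```

```text
0.0 [0.1256794  0.53514896 0.2307025 ] [[-9.73484022e-01  2.28754101e-01 -6.47947775e-04]
 [ 2.28754783e-01  9.73483181e-01 -1.32109688e-03]
 [ 3.28559932e-04 -1.43428786e-03 -9.99998917e-01]] 0.0856063882057682 -0.0187
scene 43.00027646933415 320.162307785049 241.4040641119873 [[0.68, 0.547, -0.488, 1.181], [0.733, -0.491, 0.471, -0.601], [0.018, -0.678, -0.735, 0.829], [0.0, 0.0, 0.0, 1.0]]
side 46.090561357495766 316.769807212426 241.42228120758162 [[0.89, -0.332, 0.313, 0.271], [-0.456, -0.677, 0.578, -0.745], [0.019, -0.657, -0.754, 0.906], [0.0, 0.0, 0.0, 1.0]]
```

View pics/scene0.png

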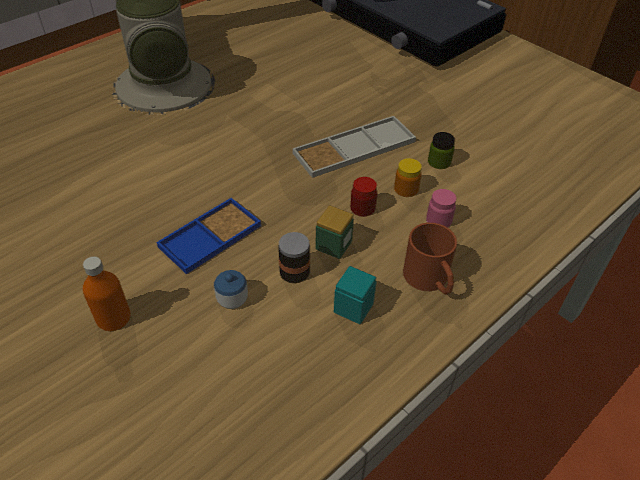

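View pics/side0.png

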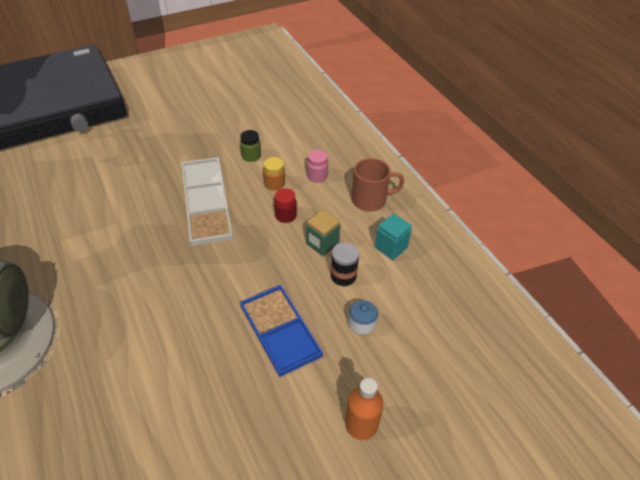

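Scene view, stock row: sugar pot (231,288), coffee tin (294,257), green tea tin (335,231), jam (364,196), honey (408,177) and olives (442,150). The look-alikes are a turquoise tin (354,294) and a pink jar (441,208). The trays are blue (210,235) and white (355,145).

For the tea tin, the candidates are the green one at (335,231), with a paper label and brass lid, and the turquoise one at (354,294). The green one fits. For the honey, the candidates are the amber jar with a yellow cap at (408,177) and the pink one at (441,208). The amber one fits. I'll measure these and confirm with a crop.

```bash
cat > h.py <<'E'
import numpy as np, cv2
from rig import env, imaging, models
def rays(i):
    f=240/np.tan(np.radians(i["fov_y"])/2)
    v,u=np.mgrid[:480,:640]
    return (u-i["cx"])/f,(v-i["cy"])/f
def cloud(i):   # pinhole cameras only: world point per pixel
    x,y=rays(i); d=i["depth"]; T=i["world_from_camera"]
    P=np.stack([x*d,y*d,d],-1)@T[:3,:3].T+T[:3,3]
    P[d<=0]=np.nan
    return P
def pix(i,p):
    T=i["world_from_camera"]; f=240/np.tan(np.radians(i["fov_y"])/2)
    c=T[:3,:3].T@(np.asarray(p)-T[:3,3]); return c[:2]/c[2]*f+[i["cx"],i["cy"]]
E
python3 - <<'E'
from h import *
names="tea_tin honey_jar coffee_tin jam_jar sugar_pot olive_jar mug soap_bottle tea_tray coffee_tray".split()
for c in("scene","side"):
    i=imaging.get_image(c);P=cloud(i)
    if c=="scene":
        cv2.imwrite("pics/crop.png",cv2.resize(i["pixels"][130:330,200:466,::-1],None,fx=3,fy=3,interpolation=cv2.INTER_CUBIC))
        print("tcp pix",pix(i,env.observe()["position"]))
    for n in names:
        for o in models.outline_of(c,n):
            if o["confidence"]<.3: continue
            m=cv2.erode(o["region"].astype(np.uint8),np.ones((3,3)))>0
            p=P[m];p=p[~np.isnan(p[:,0])]
            if len(p)<20: continue
            zt=np.percentile(p[:,2],95)
            t=p[p[:,2]>zt-.006]
            (cx,cy),wh,a=cv2.minAreaRect((t[:,:2]*1000).astype(np.float32))
            print(c,n,round(o["confidence"],2),"px",np.round(o["bbox"]).astype(int),"top",round(zt,4),"ctr",round(cx,1),round(cy,1),np.round(wh,0),round(a,1),"bot",np.percentile(p[:,2],2).round(4))
E
```

```text
tcp pix [363.06087074 -57.2253704 ]
scene tea_tin 0.85 px [357 294  44  56] top 0.0743 ctr 780.8 -132.5 [48. 52.] 18.7 bot 0.0074
scene tea_tin 0.79 px [335 233  41  58] top 0.0739 ctr 657.6 -59.3 [47. 48.] 18.1 bot 0.0075
scene honey_jar 0.9 px [408 180  31  40] top 0.0625 ctr 643.1 153.9 [39. 42.] 2.4 bot 0.0068
scene honey_jar 0.61 px [441 208  32  35] top 0.063 ctr 742.5 136.2 [39. 42.] 30.8 bot 0.0168
scene coffee_tin 0.72 px [296 256  30  51] top 0.076 ctr 655.7 -155.7 [46. 48.] 87.9 bot 0.0092
scene jam_jar 0.84 px [364 198  28  40] top 0.0628 ctr 620.5 49.9 [39. 42.] 65.0 bot 0.0088
scene sugar_pot 0.96 px [232 291  37  40] top 0.0556 ctr 630.5 -273.2 [42. 41.] 11.8 bot 0.0113
scene olive_jar 0.97 px [440 152  31  36] top 0.0626 ctr 631.1 270.7 [39. 45.] 42.6 bot 0.0054
scene olive_jar 0.4 px [208 234 101  78] top 0.014 ctr 485.1 -213.6 [ 92. 174.] 2.4 bot 0.0016
scene mug 0.71 px [430 259  49  68] top 0.0875 ctr 811.7 13.7 [73. 80.] 36.3 bot 0.0073
scene soap_bottle 0.62 px [105 294  46  76] top 0.1392 ctr 531.1 -440.1 [21. 24.] 80.7 bot 0.0121
scene tea_tray 0.66 px [209 23
[... 682 characters left out ...]
9 ctr 477.1 170.3 [262.  85.] 75.6 bot 0.0001
side jam_jar 0.56 px [285 205  22  32] top 0.0625 ctr 617.1 46.0 [42. 41.] 15.2 bot 0.0066
side sugar_pot 0.96 px [363 317  30  34] top 0.0562 ctr 626.3 -275.3 [42. 39.] 85.3 bot 0.0145
side olive_jar 0.57 px [250 148  17  27] top 0.0622 ctr 628.0 269.0 [44. 38.] 67.7 bot 0.005
side mug 0.55 px [378 184  55  54] top 0.0872 ctr 810.5 11.0 [79. 76.] 35.1 bot 0.0061
side soap_bottle 0.75 px [364 410  40  60] top 0.1397 ctr 527.6 -443.7 [23. 22.] 35.5 bot 0.0152
side tea_tray 0.77 px [282 330  83  88] top 0.0138 ctr 482.0 -215.5 [ 87. 174.] 1.7 bot 0.001
side coffee_tray 0.97 px [209 204  54  86] top 0.0131 ctr 475.7 170.5 [262.  87.] 76.1 bot 0.0001
```

View pics/crop.png

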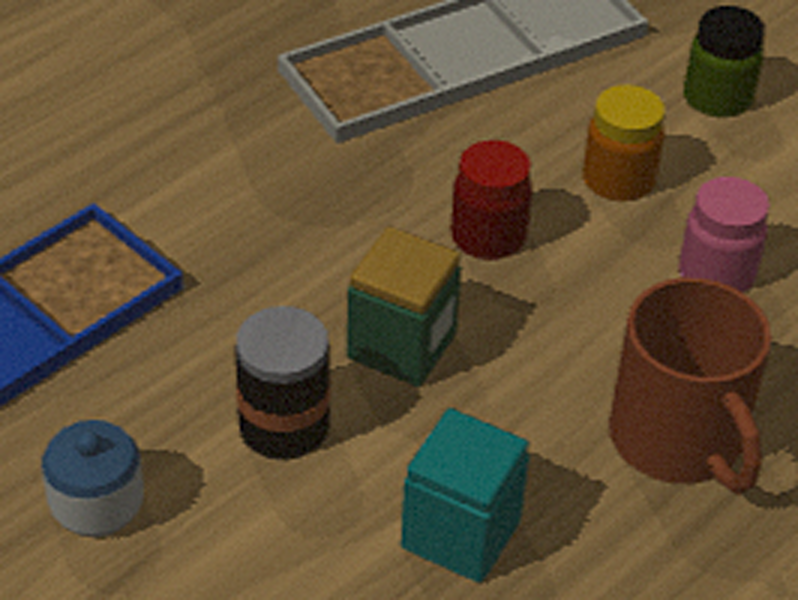

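The crop confirms it: the green tin with the brass lid and label is at crop (405,305), scene (335,231). The amber jar with the yellow cap is at crop (625,145), scene (408,177). The turquoise tin and the pink jar stay put. I'm heading for the tea tin with the tool y axis along the tin's side.

Call:
{"method": "jog_arm", "body": {"plan": "0 0 7 0 0 0.9 0;0 0 7 0 0 0.9 0;0 0 7 0 0 0.9 0;0 0 7 0 0 0.9 0;0 0 7 0 0 0.9 0;0 0 7 0 0 0.9 0;0 0 7 0 0 0.9 0;0 0 7 0 0 0.9 0;0 0 1.8 0 0 0.9 0", "grip_force": 40}}

```text
time_s: 1.95
position: [0.1258, 0.5354, 0.1499]
tool_rot: [[-0.319, 0.948, 0.0], [0.948, 0.319, 0.0], [0.0, 0.0, -1.0]]
ft_force: [-1.0, 1.1, 0.4]
grip_width: 0.0855
gripper_force: 0.0
```

Call:
{"method": "jog_arm", "body": {"plan": "0 0 0 -3.6 1.5 0 0;0 0 0 -3.6 1.5 0 0;0 0 0 -3.6 1.5 0 0;0 0 0 -3.6 1.5 0 0;0 0 0 -3.6 1.5 0 0;0 0 0 -3.6 1.5 0 0;0 0 0 -3.6 1.5 0 0;0 0 0 -3.6 1.5 0 0;0 0 0 -3.6 1.5 0 0;0 0 0 -3.6 1.5 0 0"}}

```text
time_s: 2.78
position: [0.3858, 0.2421, 0.1505]
tool_rot: [[-0.325, 0.946, 0.001], [0.946, 0.325, 0.0], [0.0, 0.001, -1.0]]
ft_force: [0.4, 2.1, -0.1]
grip_width: 0.0856
gripper_force: 0.0
```

Call:
{"method": "jog_arm", "body": {"plan": "0 0 0 -3.6 1.5 0 0;0 0 0 -3.6 1.5 0 0;0 0 0 -3.6 1.5 0 0;0 0 0 -3.6 1.5 0 0;0 0 0 -3.6 1.5 0 0;0 0 0 -3.6 1.5 0 0;0 0 0 -3.6 1.5 0 0;0 0 0 -3.6 1.5 0 0;0 0 0 -3.6 1.5 0 0;0 0 0 -3.6 1.5 0 0"}}

```text
time_s: 3.62
position: [0.6446, -0.0496, 0.1503]
tool_rot: [[-0.325, 0.946, 0.0], [0.946, 0.325, 0.0], [0.0, 0.0, -1.0]]
ft_force: [-0.2, 0.3, 0.8]
grip_width: 0.0857
gripper_force: 0.0
```

Call:
{"method": "jog_arm", "body": {"plan": "0 0 0 0 0 0 0;0 0 0 0 0 0 0"}}

```text
time_s: 3.78
position: [0.6442, -0.0494, 0.1494]
tool_rot: [[-0.323, 0.946, -0.001], [0.946, 0.323, 0.0], [0.0, -0.001, -1.0]]
ft_force: [0.6, 0.6, -0.4]
grip_width: 0.0852
gripper_force: 0.0
```

```bash
cat >> h.py <<'E'
def wcloud(i):
    x,y=rays(i); r=np.hypot(x,y)+1e-9; d=np.where(r<1.2,i["depth"],0); T=i["world_from_camera"]
    k=np.tan(np.minimum(r,1.2))/r
    P=np.stack([x*k*d,y*k*d,d],-1)@T[:3,:3].T+T[:3,3]; P[d<=0]=np.nan
    return P
def top(P,m,dz=.006):
    m=cv2.erode(m.astype(np.uint8),np.ones((3,3)))>0
    p=P[m];p=p[~np.isnan(p[:,0])]; zt=np.percentile(p[:,2],95); t=p[p[:,2]>zt-dz]
    return zt,cv2.minAreaRect((t[:,:2]*1000).astype(np.float32)),np.percentile(p[:,2],2)
def look(tag,names,minc=.3):
    i=imaging.get_image("wrist");P=wcloud(i);cv2.imwrite(f"pics/{tag}.png",i["pixels"][:,:,::-1])
    for n in names:
        for o in models.outline_of("wrist",n):
            if o["confidence"]<minc: continue
            try: z,r,b=top(P,o["region"])
            except Exception as e: print(n,e); continue
            print(n,round(o["confidence"],2),"px",np.round(o["bbox"]).astype(int),"top",round(z,4),"ctr",np.round(r[0],1),np.round(r[1]),round(r[2],1),"bot",b.round(3))
    return i,P
E
python3 - <<'E'
from h import *
look("w1","tea_tin coffee_tin jam_jar honey_jar sugar_pot tea_tray coffee_tray".split())
print(env.observe()["position"])
E
```

```text
tea_tin 0.72 px [333 251  77  98] top 0.074 ctr [653.5 -56.1] [49. 49.] 19.1 bot 0.016
tea_tin 0.62 px [418 364  39  89] top 0.0734 ctr [ 762.3 -134.9] [16. 48.] 18.6 bot 0.008
coffee_tin 0.7 px [289 348  72 103] top 0.0758 ctr [ 652.8 -149.8] [49. 51.] 68.5 bot 0.008
jam_jar 0.91 px [336  80  74  73] top 0.0634 ctr [620.1  53. ] [43. 43.] 79.8 bot 0.046
honey_jar 0.89 px [524  44  89  72] top 0.0632 ctr [740.2 137.8] [43. 43.] 70.9 bot 0.008
honey_jar 0.75 px [406   3  39   5] top 0.0186 ctr [649.  136.3] [18.  2.] 23.3 bot 0.004
honey_jar 0.74 px [332 250  78  99] top 0.074 ctr [653.6 -56.1] [49. 49.] 19.1 bot 0.015
sugar_pot 0.61 px [240 406  52  40] top 0.0482 ctr [ 628.6 -248.1] [13. 29.] 70.0 bot 0.011
tea_tray 0.75 px [124 300  88 148] top 0.0142 ctr [ 484.8 -209.9] [ 89. 169.] 1.5 bot 0.004
coffee_tray 0.9 px [151  28 117  57] top 0.0146 ctr [452.9  76.3] [53. 89.] 76.3 bot 0.004
coffee_tray 0.45 px [407   3  33   6] top 0.0187 ctr [649.  136.3] [18.  2.] 23.3 bot 0.005
coffee_tray 0.4 px [553 233 135 132] top 0.0899 ctr [810.   16.7] [77. 79.] 87.0 bot 0.007
[ 0.6433868  -0.04719607  0.150692  ]
```

View pics/w1.png

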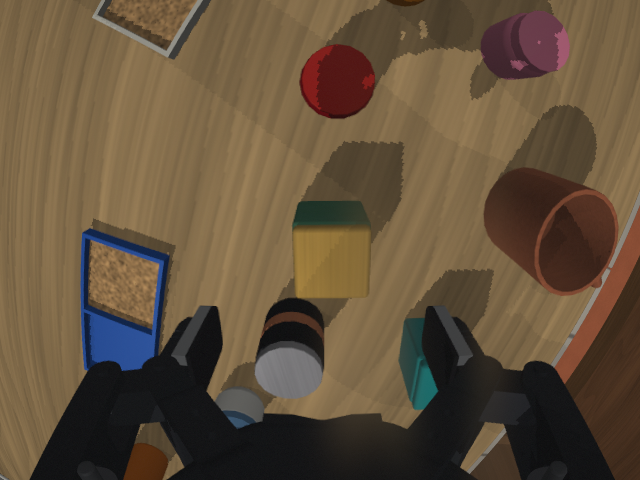

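Wrist view: green tin at (333,250) under the gripper, coffee tin (290,348), jam (336,80), blue tray (124,300). The offsets agree to about 5 mm, so I can pick.

Call:
{"method": "jog_arm", "body": {"plan": "0 0 0 -1.3 0.6 0 0;0 0 0 0 0 2.5 0;0 0 0 0 0 2.5 0;0 0 0 0 0 2.5 0;0 0 0 0 0 2.5 0;0 0 0 0 0 1.5 0;0 0 0 0 0 1 0;0 0 0 0 0 0 0"}}

```text
time_s: 4.85
position: [0.6526, -0.0578, 0.0234]
tool_rot: [[-0.325, 0.946, -0.003], [0.946, 0.325, 0.001], [0.002, -0.003, -1.0]]
ft_force: [-0.6, 0.1, 0.7]
grip_width: 0.085
gripper_force: 0.0
```

Call:
{"method": "jog_arm", "body": {"plan": "0 0 0 0 0 0 255;0 0 0 0 0 0 255;0 0 0 0 0 0 255;0 0 0 0 0 0 255;0 0 0 0 0 0 255;0 0 0 0 0 0 255;0 0 0 0 0 0 255;0 0 0 0 0 0 255", "grip_force": 40}}

```text
time_s: 5.52
position: [0.6543, -0.0584, 0.0269]
tool_rot: [[-0.325, 0.946, 0.003], [0.946, 0.325, -0.001], [-0.002, 0.002, -1.0]]
ft_force: [0.0, 1.1, 6.7]
grip_width: 0.0513
gripper_force: 43.2
```

Call:
{"method": "jog_arm", "body": {"plan": "0 0 0 0 0 -1 255;0 0 4.2 0 0 -2.5 255;0 0 4.3 0 0 -2.5 255;0 0 4.3 0 0 -2.5 255;0 0 4.2 0 0 -1.5 255"}}

```text
time_s: 5.93
position: [0.6541, -0.0584, 0.1289]
tool_rot: [[-0.031, 1.0, 0.003], [1.0, 0.031, -0.001], [-0.001, 0.003, -1.0]]
ft_force: [-0.2, -0.4, -1.1]
grip_width: 0.0515
gripper_force: 42.4
```

Call:
{"method": "jog_arm", "body": {"plan": "0 0 0 -1.5 -2.5 0 255;0 0 0 -1.5 -2.5 0 255;0 0 0 -1.5 -2.5 0 255;0 0 0 -1.5 -2.5 0 255;0 0 0 -1.5 -2.5 0 255;0 0 0 -1.5 -2.5 0 255;0 0 0 -1.6 -2.5 0 255;0 0 0 0 0 0 255;0 0 0 0 0 0 255"}}

```text
time_s: 6.68
position: [0.4816, -0.1709, 0.1261]
tool_rot: [[-0.032, 0.999, 0.001], [0.999, 0.032, -0.0], [-0.0, 0.001, -1.0]]
ft_force: [0.4, 0.8, -1.2]
grip_width: 0.0517
gripper_force: 42.7
```

```bash
python3 - <<'E'
from h import *
look("w2","tea_tin tea_tray".split())
s=env.observe();print(s["position"],s["tool_rot"].round(3).tolist(),s["grip_width"],s["ft_force"])
E
```

```text
tea_tin 0.78 px [322 328 156 186] top 0.1731 ctr [ 481.6 -167.1] [49. 47.] 2.6 bot 0.11
tea_tin 0.55 px [626 206  27  71] top 0.0371 ctr [ 753.8 -137.5] [ 8. 49.] 12.0 bot 0.005
tea_tray 0.78 px [324 211 129  92] top 0.0145 ctr [ 482.9 -154.6] [88. 58.] 0.7 bot 0.004
[ 0.48295766 -0.16988249  0.12561674] [[-0.035, 0.999, 0.001], [0.999, 0.035, -0.0], [-0.0, 0.001, -1.0]] 0.051557511381201244 [-0.16205426  0.19522871 -0.68289022]
```

View pics/w2.png

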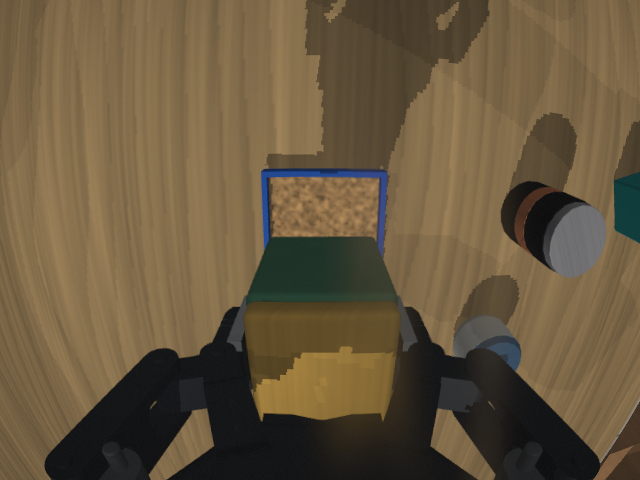

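The tin hangs square over the cork compartment, with the cork at (325,205) and the rim at rows 170–245. Lowering.

Call:
{"method": "jog_arm", "body": {"plan": "0 0 0 0 0 2.5 255;0 0 0 0 0 2.5 255;0 0 0 0 0 2 255;0 0 0 0 0 1.2 255;0 0 0 0 0 0.6 255;0 0 0 0 0 0.4 255;0 0 0 0 0 0.1 255;0 0 0 0 0 0 255;0 0 0 0 0 0 255"}}

```text
time_s: 7.58
position: [0.4828, -0.1703, 0.033]
tool_rot: [[-0.035, 0.999, 0.001], [0.999, 0.035, -0.001], [-0.001, 0.001, -1.0]]
ft_force: [-1.0, -0.4, -0.8]
grip_width: 0.0515
gripper_force: 42.7
```

Call:
{"method": "jog_arm", "body": {"plan": "0 0 0 0 0 0.1 255;0 0 0 0 0 0 255;0 0 0 0 0 0 255"}}

```text
time_s: 7.83
position: [0.4827, -0.1704, 0.0319]
tool_rot: [[-0.034, 0.999, 0.001], [0.999, 0.034, -0.001], [-0.001, 0.001, -1.0]]
ft_force: [0.3, 0.9, 3.0]
grip_width: 0.0514
gripper_force: 43.0
```

Call:
{"method": "jog_arm", "body": {"plan": "0 0 0 0 0 0.05 255;0 0 0 0 0 0 255;0 0 0 0 0 0 0;0 0 0 0 0 0 0;0 0 0 0 0 0 0;0 0 0 0 0 0 0;0 0 0 0 0 0 0;0 0 0 0 0 0 0"}}

```text
time_s: 8.5
position: [0.4822, -0.1702, 0.0307]
tool_rot: [[-0.034, 0.999, -0.0], [0.999, 0.034, 0.0], [0.0, -0.0, -1.0]]
ft_force: [0.3, -0.6, 1.2]
grip_width: 0.0854
gripper_force: 0.0
```

Call:
{"method": "jog_arm", "body": {"plan": "0 0 0 0 0 -1 0;0 0 0 0 0 -2.5 0;0 0 0 0 0 -2.5 0;0 0 0 0 0 -2.5 0;0 0 0 0 0 -2.5 0;0 0 0 0 0 -1 0"}}

```text
time_s: 9.0
position: [0.4831, -0.1707, 0.154]
tool_rot: [[-0.035, 0.999, 0.004], [0.999, 0.035, -0.002], [-0.003, 0.004, -1.0]]
ft_force: [0.8, 0.1, -0.0]
grip_width: 0.0859
gripper_force: 0.0
```

Call:
{"method": "jog_arm", "body": {"plan": "0 0 0 3.2 1.7 0 0;0 0 0 3.2 1.7 0 0;0 0 0 3.2 1.7 0 0;0 0 0 3.2 1.7 0 0;0 0 0 3.2 1.7 0 0;0 0 0 3.2 1.7 0 0;0 0 0 3.2 1.7 0 0;0 0 0 3.2 1.7 0 0;0 0 0 3.2 1.7 0 0;0 0 0 3.2 1.6 0 0"}}

```text
time_s: 9.83
position: [0.6406, 0.1572, 0.1506]
tool_rot: [[-0.035, 0.999, -0.0], [0.999, 0.035, -0.0], [-0.0, -0.0, -1.0]]
ft_force: [0.5, -1.0, 0.2]
grip_width: 0.0854
gripper_force: 0.0
```

Call:
{"method": "jog_arm", "body": {"plan": "0 0 0 0 0 0 0;0 0 0 0 0 0 0"}}

```text
time_s: 10.0
position: [0.6401, 0.157, 0.15]
tool_rot: [[-0.037, 0.999, -0.001], [0.999, 0.037, -0.0], [-0.0, -0.001, -1.0]]
ft_force: [-0.9, -0.6, -0.4]
grip_width: 0.0852
gripper_force: 0.0
```

```bash
python3 - <<'E'
from h import *
look("w3","honey_jar jam_jar olive_jar coffee_tray tea_tray".split())
p=[];
for k in range(3): imaging.get_image("side"); p.append(env.observe()["position"])
print(np.mean(p,0))
i=imaging.get_image("side");P=cloud(i);cv2.imwrite("pics/s3.png",i["pixels"][:,:,::-1])
for n in ("tea_tin","tea_tray"):
  for o in models.outline_of("side",n):
    if o["confidence"]>.3: print(n,top(P,o["region"]))
E
```

```text
honey_jar 0.77 px [452 258  78  86] top 0.063 ctr [740.7 139.4] [42. 44.] 48.8 bot 0.01
honey_jar 0.75 px [322 230  73  83] top 0.0631 ctr [639.3 159.4] [43. 44.] 71.3 bot 0.017
jam_jar 0.78 px [293 345  61  87] top 0.0628 ctr [620.2  55.7] [42. 43.] 52.4 bot 0.008
olive_jar 0.97 px [311  62  71  76] top 0.0634 ctr [629.9 274.3] [43. 42.] 66.7 bot 0.045
coffee_tray 0.62 px [148 185 128 292] top 0.0144 ctr [477.5 174.1] [255.  89.] 75.9 bot 0.004
tea_tray 0.7 px [162 445  21  31] top 0.0144 ctr [ 450.9 -149.2] [48. 21.] 87.9 bot 0.002
[0.64011959 0.15463162 0.15105852]
tea_tin (np.float64(0.07884171206269378), ((480.6903381347656, -174.6160125732422), (47.51852798461914, 47.44586944580078), 2.8172247409820557), np.float64(0.016702012021418206))
tea_tin (np.float64(0.07333909585402243), ((777.0272216796875, -137.5198516845703), (48.45991134643555, 46.88474655151367), 19.12897300720215), np.float64(0.009446509354280153))
tea_tray (np.float64(0.013923339422322612), ((481.8765869140625, -216.607421875), (85.30243682861328, 172.02415466308594), 1.1372535228729248), np.float64(0.0008942575436037603))
```

View pics/s3.png

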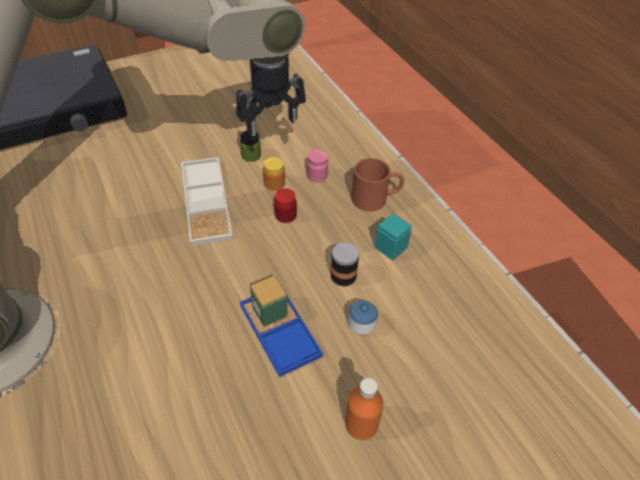

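Side view: the tea tin stands flat and square on the cork at (269,300), top at 79 mm, centred to about 1 mm. The gripper is above the honey, so I'm descending.

Call:
{"method": "jog_arm", "body": {"plan": "0 0 0 0 0 3 0;0 0 0 0 0 3 0;0 0 0 0 0 3 0;0 0 0 0 0 2.5 0;0 0 0 0 0 1.5 0;0 0 0 0 0 1 0;0 0 0 0 0 0 0"}}

```text
time_s: 11.18
position: [0.6392, 0.1553, 0.0088]
tool_rot: [[-0.034, 0.999, -0.004], [0.999, 0.034, -0.0], [-0.0, -0.004, -1.0]]
ft_force: [0.3, 0.4, -0.3]
grip_width: 0.0853
gripper_force: 0.0
```

Call:
{"method": "jog_arm", "body": {"plan": "0 0 0 0 0 0 255;0 0 0 0 0 0 255;0 0 0 0 0 0 255;0 0 0 0 0 0 255;0 0 0 0 0 0 255;0 0 0 0 0 0 255;0 0 0 0 0 0 255;0 0 0 0 0 0 255"}}

```text
time_s: 11.85
position: [0.6409, 0.1555, 0.0125]
tool_rot: [[-0.035, 0.999, 0.003], [0.999, 0.035, 0.0], [0.0, 0.003, -1.0]]
ft_force: [-0.4, 0.4, 6.2]
grip_width: 0.0488
gripper_force: 41.9
```

Call:
{"method": "jog_arm", "body": {"plan": "0 0 0 0 0 -0.5 255;0 0 0 0 0 -1.5 255;0 0 0 0 0 -2.5 255;0 0 0 0 0 -2.5 255;0 0 0 0 0 -2.5 255;0 0 0 0 0 -1 255;0 0 0 0 0 0 255"}}

```text
time_s: 12.43
position: [0.6411, 0.1555, 0.1186]
tool_rot: [[-0.035, 0.999, 0.005], [0.999, 0.035, 0.0], [0.0, 0.005, -1.0]]
ft_force: [-0.1, -0.8, -1.3]
grip_width: 0.0485
gripper_force: 41.8
```

Call:
{"method": "jog_arm", "body": {"plan": "0 0 0 -3.4 -1.4 0 255;0 0 0 -3.7 -1.5 0 255;0 0 0 -3.7 -1.5 0 255;0 0 0 -3.7 -1.5 0 255;0 0 0 -3.7 -1.5 0 255;0 0 0 -3.7 -1.5 0 255;0 0 0 -3.7 -1.5 0 255;0 0 0 -3.7 -1.5 0 255;0 0 0 -3.7 -1.5 0 255;0 0 0 -3.7 -1.5 0 255"}}

```text
time_s: 13.27
position: [0.5022, -0.2177, 0.1143]
tool_rot: [[-0.034, 0.999, -0.002], [0.999, 0.035, 0.002], [0.002, -0.002, -1.0]]
ft_force: [0.8, 0.2, -2.3]
grip_width: 0.049
gripper_force: 41.9
```

Call:
{"method": "jog_arm", "body": {"plan": "0 0 0 -3.7 -2 0 255;0 0 0 0 0 0 255;0 0 0 0 0 2.5 255;0 0 0 0 0 2.5 255;0 0 0 0 0 2 255;0 0 0 0 0 1.5 255;0 0 0 0 0 0.6 255;0 0 0 0 0 0.6 255;0 0 0 0 0 0 255;0 0 0 0 0 0 255"}}

```text
time_s: 14.1
position: [0.4855, -0.2538, 0.0189]
tool_rot: [[-0.035, 0.999, 0.0], [0.999, 0.035, -0.0], [-0.0, 0.0, -1.0]]
ft_force: [1.7, -0.2, -1.5]
grip_width: 0.0486
gripper_force: 41.9
```

```bash
python3 - <<'E'
from h import *
for c in ("side","scene"):
 i=imaging.get_image(c);P=cloud(i);cv2.imwrite(f"pics/{c}4.png",i["pixels"][:,:,::-1])
 for n in ("honey_jar","tea_tray"):
  for o in models.outline_of(c,n):
    if o["confidence"]>.3: print(c,n,o["bbox"],top(P,o["region"]))
s=env.observe();print(s["position"],s["ft_force"],s["grip_width"])
E
```

```text
side honey_jar [290.9, 337.6, 24.2, 35.1] (np.float64(0.06899398733104871), ((486.5471496582031, -265.5609130859375), (36.6441764831543, 21.488609313964844), 28.102842330932617), np.float64(0.012372783936604743))
side honey_jar [318.9, 168.0, 25.1, 32.8] (np.float64(0.06208937067053759), ((738.1931762695312, 133.50155639648438), (40.01567840576172, 38.67737579345703), 79.15097045898438), np.float64(0.0043140724098393556))
side tea_tray [283.9, 336.3, 85.0, 76.0] (np.float64(0.014595836824580814), ((482.47705078125, -216.87979125976562), (86.70404052734375, 172.2364501953125), 1.3969080448150635), np.float64(0.0013755194852357365))
scene honey_jar [440.4, 208.3, 33.9, 39.5] (np.float64(0.06280602883691754), ((741.5107421875, 134.43313598632812), (42.362220764160156, 40.795188903808594), 62.23359298706055), np.float64(0.011674668827988828))
scene honey_jar [185.9, 237.3, 21.9, 34.4] (np.float64(0.06916359200197272), ((486.551025390625, -268.4194641113281), (10.956413269042969, 35.11024856567383), 78.94618225097656), np.float64(0.012376910010387387))
scene honey_jar [431.2, 259.3, 54.5, 66.4] (np.float64(0.0883666473066699), ((811.6570434570312, 14.739952087402344), (75.38839721679688, 78.9961166381836), 33.117557525634766), np.float64(0.008687321695580267))
scene tea_tray [207.9, 240.9, 102.9, 61.9] (np.float64(0.014628792078998762), ((486.9554748535156, -215.39212036132812), (89.22219848632812, 170.84568786621094), 0.35533231496810913), np.float64(0.0018725085372594385))
[ 0.48544125 -0.25387245  0.01902119] [ 0.67295659 -0.19007973 -1.10947814] 0.048543595204883105
```

View pics/side4.png

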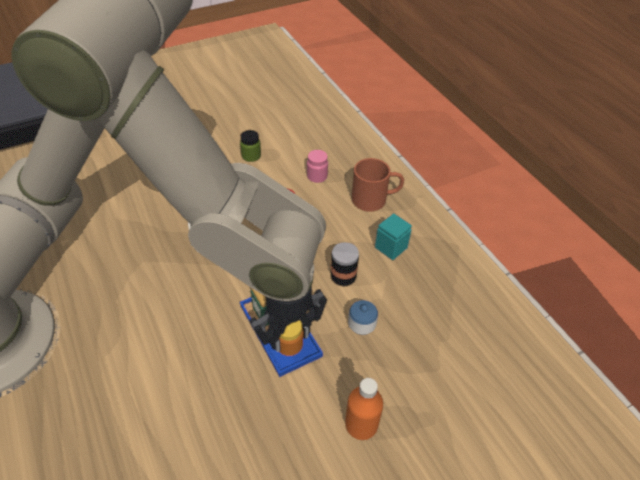

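The honey is over the plain blue floor at (291,337), about 2 mm short of it. Lowering in small steps until it touches.

Call:
{"method": "jog_arm", "body": {"plan": "0 0 0 0 0 0.1 255;0 0 0 0 0 0 255;0 0 0 0 0 0 255"}}

```text
time_s: 14.65
position: [0.4853, -0.2538, 0.0178]
tool_rot: [[-0.034, 0.999, -0.0], [0.999, 0.034, 0.0], [0.0, -0.0, -1.0]]
ft_force: [-0.5, 0.3, -1.3]
grip_width: 0.0489
gripper_force: 41.9
```

Call:
{"method": "jog_arm", "body": {"plan": "0 0 0 0 0 0.1 255;0 0 0 0 0 0 255;0 0 0 0 0 0 255"}}

```text
time_s: 14.9
position: [0.4854, -0.2539, 0.0174]
tool_rot: [[-0.035, 0.999, 0.0], [0.999, 0.035, -0.0], [-0.0, 0.0, -1.0]]
ft_force: [-1.4, 1.4, 5.6]
grip_width: 0.0484
gripper_force: 42.5
```

Call:
{"method": "jog_arm", "body": {"plan": "0 0 0 0 0 0 0;0 0 0 0 0 0 0;0 0 0 0 0 0 0;0 0 0 0 0 0 0;0 0 0 0 0 0 0;0 0 0 0 0 0 0"}}

```text
time_s: 15.4
position: [0.4854, -0.2538, 0.0168]
tool_rot: [[-0.034, 0.999, -0.0], [0.999, 0.034, -0.0], [-0.0, -0.0, -1.0]]
ft_force: [0.2, -0.3, -0.3]
grip_width: 0.0851
gripper_force: 0.0
```

Call:
{"method": "jog_arm", "body": {"plan": "0 0 0 0 0 -1 0;0 0 0 0 0 -3 0;0 0 0 0 0 -3 0;0 0 4 0 0 -3 0;0 0 4 0 0 -2 0;0 0 4 0 0 -1 0;0 0 4 0 0 0 0"}}

```text
time_s: 15.98
position: [0.4862, -0.2544, 0.1504]
tool_rot: [[0.246, 0.969, 0.004], [0.969, -0.246, -0.004], [-0.002, 0.005, -1.0]]
ft_force: [0.8, -1.1, -0.2]
grip_width: 0.0851
gripper_force: 0.0
```

Call:
{"method": "jog_arm", "body": {"plan": "0 0 0 2.3 2.3 0 0;0 0 0 2.3 2.3 0 0;0 0 0 2.3 2.3 0 0;0 0 0 2.3 2.3 0 0;0 0 0 2.3 2.3 0 0;0 0 0 2.2 2.3 0 0;0 0 0 0 0 0 0;0 0 0 0 0 0 0"}}

```text
time_s: 16.65
position: [0.653, -0.1533, 0.1469]
tool_rot: [[0.24, 0.971, -0.0], [0.971, -0.24, -0.0], [-0.0, -0.0, -1.0]]
ft_force: [-1.3, -0.4, -0.6]
grip_width: 0.0855
gripper_force: 0.0
```

```bash
python3 - <<'E'
from h import *
look("w5","coffee_tin sugar_pot".split())
p=[]
for c in ("side","scene"):
 i=imaging.get_image(c);P=cloud(i);cv2.imwrite(f"pics/{c}5.png",i["pixels"][:,:,::-1])
 p.append(env.observe()["position"])
 for n in ("honey_jar","coffee_tin","tea_tray","jam_jar"):
  for o in models.outline_of(c,n):
    if o["confidence"]>.3: print(c,n,np.round(o["bbox"]),top(P,o["region"])[:2])
print(np.mean(p,0))
E
```

```text
coffee_tin 0.9 px [323 237  82 104] top 0.0761 ctr [ 653.1 -151.1] [50. 50.] 75.9 bot 0.016
sugar_pot 0.98 px [326 360  67  75] top 0.0581 ctr [ 627.9 -269.3] [24. 18.] 6.9 bot 0.014
side honey_jar [287. 335.  30.  39.] (np.float64(0.06824970613518659), ((484.6451416015625, -254.87017822265625), (42.9536247253418, 40.0464973449707), 64.76280212402344))
side honey_jar [318. 169.  24.  30.] (np.float64(0.061846770241347354), ((734.3512573242188, 123.83802795410156), (22.992809295654297, 36.088802337646484), 50.135719299316406))
side coffee_tin [346. 264.  29.  40.] (np.float64(0.0758532864492163), ((649.3160400390625, -157.7164764404297), (47.511390686035156, 48.86822509765625), 3.043973445892334))
side tea_tray [283. 338.  82.  75.] (np.float64(0.01432500699042375), ((483.044677734375, -217.801025390625), (87.0413589477539, 170.9730224609375), 1.210793375968933))
side jam_jar [283. 204.  20.  35.] (np.float64(0.062487978283925175), ((618.2325439453125, 47.49188995361328), (41.92708969116211, 39.318206787109375), 20.880517959594727))
side jam_jar [206. 202.  45.  88.] (np.float64(0.012
[... 325 characters left out ...]
5.  36.] (np.float64(0.06292527810869762), ((743.2042236328125, 134.53575134277344), (39.33930587768555, 42.448699951171875), 73.55476379394531))
scene coffee_tin [294. 257.  30.  53.] (np.float64(0.07607842760413795), ((654.9051513671875, -155.4518280029297), (48.49484634399414, 48.45195007324219), 77.4454345703125))
scene tea_tray [208. 240. 103.  57.] (np.float64(0.014534378282448891), ((485.834716796875, -214.18807983398438), (90.08684539794922, 171.61184692382812), 1.5795872211456299))
scene jam_jar [364. 198.  29.  39.] (np.float64(0.0627752871281423), ((620.9655151367188, 51.066650390625), (41.5357780456543, 43.81439208984375), 70.45111846923828))
[ 0.65191176 -0.15495508  0.14720617]
```

View pics/w5.png

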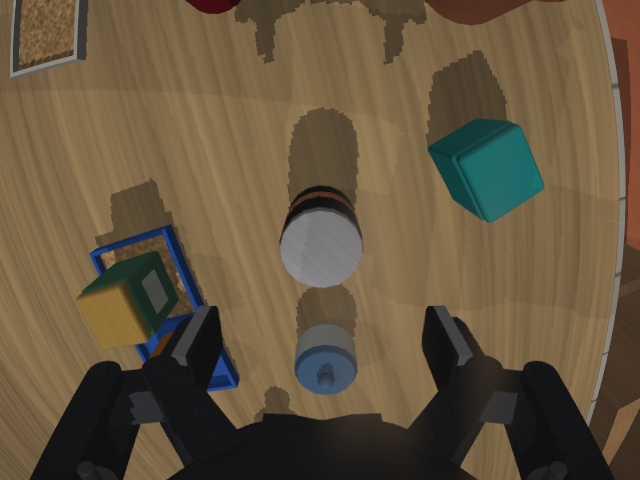

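The honey stands upright with its top at 68 mm in the plain blue compartment. The coffee tin is centred under the gripper at (322,237), so I'm picking it.

Call:
{"method": "jog_arm", "body": {"plan": "0 0 0 0 0 3 0;0 0 0 0 0 3 0;0 0 0 0 0 3 0;0 0 0 0 0 2 0;0 0 0 0 0 1.2 0;0 0 0 0 0 0 0"}}

```text
time_s: 17.8
position: [0.6513, -0.1539, 0.0222]
tool_rot: [[0.242, 0.97, -0.004], [0.97, -0.242, 0.002], [0.001, -0.005, -1.0]]
ft_force: [-0.4, 0.4, -0.3]
grip_width: 0.0855
gripper_force: 0.0
```

Call:
{"method": "jog_arm", "body": {"plan": "0 0 0 0 0 0 255;0 0 0 0 0 0 255;0 0 0 0 0 0 255;0 0 0 0 0 0 255;0 0 0 0 0 0 255;0 0 0 0 0 0 255;0 0 0 0 0 0 255"}}

```text
time_s: 18.38
position: [0.6533, -0.1547, 0.0268]
tool_rot: [[0.242, 0.97, 0.003], [0.97, -0.242, -0.001], [-0.001, 0.003, -1.0]]
ft_force: [0.0, 0.1, 6.1]
grip_width: 0.0531
gripper_force: 42.4
```

Call:
{"method": "jog_arm", "body": {"plan": "0 0 0 0 0 -0.5 255;0 0 0 0 0 -1.5 255;0 0 0 0 0 -2.5 255;0 0 0 0 0 -2.5 255;0 0 0 0 0 -2 255;0 0 0 0 0 -1 255;0 0 0 0 0 0 255"}}

```text
time_s: 18.97
position: [0.6533, -0.1547, 0.1276]
tool_rot: [[0.242, 0.97, 0.004], [0.97, -0.242, -0.002], [-0.001, 0.005, -1.0]]
ft_force: [0.2, 0.6, -1.4]
grip_width: 0.0532
gripper_force: 42.4
```

Call:
{"method": "jog_arm", "body": {"plan": "0 0 0 2.4 -3.1 0 255;0 0 0 2.4 -3.1 0 255;0 0 0 2.4 -3.1 0 255;0 0 0 2.4 -3.1 0 255;0 0 0 2.4 -3.1 0 255;0 0 0 2.4 -3.1 0 255;0 0 0 2.4 -3.1 0 255;0 0 0 2.4 -3.2 0 255;0 0 0 0 0 0 255;0 0 0 0 0 0 255"}}

```text
time_s: 19.8
position: [0.4558, 0.0936, 0.1241]
tool_rot: [[0.24, 0.971, -0.002], [0.971, -0.24, 0.0], [-0.0, -0.002, -1.0]]
ft_force: [0.8, 0.3, -2.0]
grip_width: 0.0532
gripper_force: 42.9
```

```bash
python3 - <<'E'
from h import *
look("w6","coffee_tin coffee_tray".split())
s=env.observe();print(s["position"],s["tool_rot"].round(3).tolist(),s["grip_width"])
E
```

```text
coffee_tin 0.75 px [322 325 159 191] top 0.1732 ctr [456.9  99.4] [46. 51.] 83.2 bot 0.108
coffee_tray 0.7 px [324 142 135 278] top 0.0144 ctr [472.6 156.5] [204.  88.] 75.9 bot 0.004
[0.45789979 0.09164253 0.12435797] [[0.243, 0.97, -0.0], [0.97, -0.243, -0.0], [-0.0, -0.0, -1.0]] 0.05353648886674098
```

View pics/w6.png

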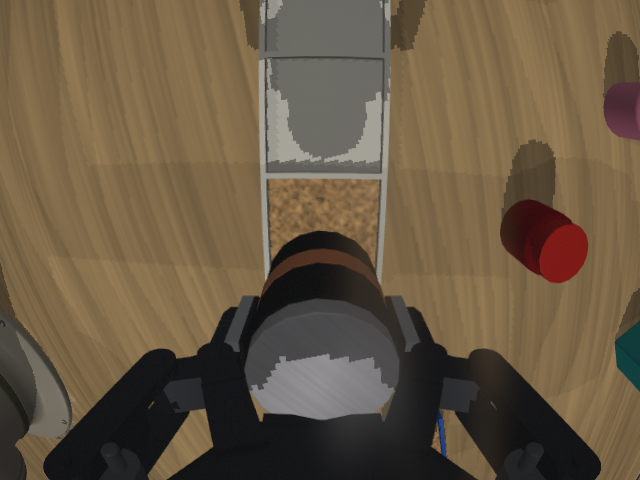

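The coffee tin is over the cork, which shows at (325,205) with rims at columns 265 and 383. Lowering.

Call:
{"method": "jog_arm", "body": {"plan": "0 0 0 -0.2 0 2.5 255;0 0 0 0 0 2.5 255;0 0 0 0 0 2 255;0 0 0 0 0 1.2 255;0 0 0 0 0 0.6 255;0 0 0 0 0 0.4 255;0 0 0 0 0 0.1 255;0 0 0 0 0 0 255;0 0 0 0 0 0 255"}}

```text
time_s: 20.7
position: [0.4575, 0.0901, 0.0323]
tool_rot: [[0.243, 0.97, 0.001], [0.97, -0.243, -0.0], [0.0, 0.001, -1.0]]
ft_force: [0.1, -0.2, -1.4]
grip_width: 0.0528
gripper_force: 43.1
```

Call:
{"method": "jog_arm", "body": {"plan": "0 0 0 0 0 0.1 255;0 0 0 0 0 0 255;0 0 0 0 0 0 255"}}

```text
time_s: 20.95
position: [0.4575, 0.0902, 0.0318]
tool_rot: [[0.242, 0.97, 0.002], [0.97, -0.242, -0.0], [0.0, 0.002, -1.0]]
ft_force: [-2.6, -1.3, 7.2]
grip_width: 0.053
gripper_force: 43.9
```

Call:
{"method": "jog_arm", "body": {"plan": "0 0 0 0 0 0 0;0 0 0 0 0 0 0;0 0 0 0 0 0 0;0 0 0 0 0 0 0;0 0 0 0 0 0 0;0 0 0 0 0 0 0"}}

```text
time_s: 21.45
position: [0.4569, 0.0903, 0.0308]
tool_rot: [[0.242, 0.97, -0.0], [0.97, -0.242, 0.0], [0.0, -0.0, -1.0]]
ft_force: [-0.2, 0.4, 0.5]
grip_width: 0.0855
gripper_force: 0.0
```

Call:
{"method": "jog_arm", "body": {"plan": "0 0 0 0 0 -1 0;0 0 0 0 0 -3 0;0 0 0 0 0 -3 0;0 0 0 0 0 -3 0;0 0 0 0 0 -2 0"}}

```text
time_s: 21.87
position: [0.4573, 0.0903, 0.1534]
tool_rot: [[0.242, 0.97, 0.003], [0.97, -0.242, -0.0], [0.001, 0.003, -1.0]]
ft_force: [0.1, 0.0, 0.4]
grip_width: 0.0851
gripper_force: 0.0
```

Call:
{"method": "jog_arm", "body": {"plan": "0 0 0 0.2 3.3 0 0;0 0 0 0 3.3 0 0;0 0 0 0 3.3 0 0;0 0 0 0 3.4 0 0;0 0 0 0 3.4 0 0;0 0 0 0 0 0 0;0 0 0 0 0 0 0"}}

```text
time_s: 22.45
position: [0.6201, 0.0513, 0.1497]
tool_rot: [[0.243, 0.97, -0.001], [0.97, -0.243, 0.0], [-0.0, -0.001, -1.0]]
ft_force: [-0.3, 0.2, -0.2]
grip_width: 0.0855
gripper_force: 0.0
```

```bash
python3 - <<'E'
from h import *
look("w7","jam_jar coffee_tin coffee_tray".split())
p=[]
for c in ("side","scene"):
 i=imaging.get_image(c);P=cloud(i);cv2.imwrite(f"pics/{c}7.png",i["pixels"][:,:,::-1])
 p.append(env.observe()["position"])
 for n in ("coffee_tin","coffee_tray","sugar_pot"):
  for o in models.outline_of(c,n):
    if o["confidence"]>.3: print(c,n,np.round(o["bbox"]),top(P,o["region"])[:2])
print(np.mean(p,0))
E
```

```text
jam_jar 0.95 px [322 230  72  87] top 0.0631 ctr [619.9  55. ] [43. 44.] 48.4 bot 0.014
coffee_tin 0.87 px [109 237  95  93] top 0.081 ctr [459.   92.6] [52. 49.] 10.6 bot 0.012
coffee_tray 0.87 px [127 136 110 269] top 0.0145 ctr [476.2 169.9] [246.  89.] 75.9 bot 0.004
side coffee_tin [208. 213.  34.  38.] (np.float64(0.08064844125378366), ((458.4320373535156, 87.02499389648438), (48.533023834228516, 44.83233642578125), 66.95130157470703))
side coffee_tray [208. 200.  48.  83.] (np.float64(0.013142473040920782), ((475.39715576171875, 171.5150146484375), (261.5345153808594, 83.09537506103516), 76.31395721435547))
side sugar_pot [364. 318.  33.  37.] (np.float64(0.05691889699150677), ((623.0027465820312, -276.52569580078125), (33.32119369506836, 31.209550857543945), 78.7430419921875))
scene coffee_tin [323. 144.  23.  48.] (np.float64(0.0803706507998092), ((459.9302062988281, 90.9559097290039), (46.9055061340332, 50.927337646484375), 39.21428298950195))
scene coffee_tray [355. 147. 122.  61.] (np.float64(0.014150892152253403), ((478.98870849609375, 171.3431854248047), (256.0633850097656, 92.51095581054688), 75.97968292236328))
scene sugar_pot [234. 291.  32.  44.] (np.float64(0.05756059555454689), ((631.0819091796875, -275.01007080078125), (27.782062530517578, 27.218761444091797), 62.231971740722656))
[0.61890349 0.05208092 0.15116832]
```

Call:
{"method": "jog_arm", "body": {"plan": "0 0 0 0 0 3 0;0 0 0 0 0 3 0;0 0 0 0 0 3 0;0 0 0 0 0 2.5 0;0 0 0 0 0 1.5 0;0 0 0 0 0 1 0;0 0 0 0 0 0 0"}}

```text
time_s: 23.63
position: [0.6185, 0.0519, 0.0089]
tool_rot: [[0.242, 0.97, -0.003], [0.97, -0.242, 0.0], [-0.0, -0.003, -1.0]]
ft_force: [-0.2, 0.1, -0.8]
grip_width: 0.0851
gripper_force: 0.0
```

Call:
{"method": "jog_arm", "body": {"plan": "0 0 0 0 0 0 255;0 0 0 0 0 0 255;0 0 0 0 0 0 255;0 0 0 0 0 0 255;0 0 0 0 0 0 255;0 0 0 0 0 0 255;0 0 0 0 0 0 255;0 0 0 0 0 0 255"}}

```text
time_s: 24.3
position: [0.6201, 0.0518, 0.0125]
tool_rot: [[0.242, 0.97, 0.003], [0.97, -0.242, -0.0], [0.0, 0.003, -1.0]]
ft_force: [-1.0, -1.0, 5.6]
grip_width: 0.0489
gripper_force: 41.5
```

Call:
{"method": "jog_arm", "body": {"plan": "0 0 0 0 0 -0.5 255;0 0 0 0 0 -1.5 255;0 0 0 0 0 -2.5 255;0 0 0 0 0 -2.5 255;0 0 0 0 0 -2.5 255;0 0 0 0 0 -1 255;0 0 0 0 0 0 255"}}

```text
time_s: 24.88
position: [0.6204, 0.0517, 0.1185]
tool_rot: [[0.242, 0.97, 0.005], [0.97, -0.242, -0.001], [0.001, 0.005, -1.0]]
ft_force: [0.5, -0.9, -2.2]
grip_width: 0.0487
gripper_force: 41.8
```

Call:
{"method": "jog_arm", "body": {"plan": "0 0 0 2.7 -2.7 0 255;0 0 0 2.8 -2.8 0 255;0 0 0 2.8 -2.8 0 255;0 0 0 2.8 -2.8 0 255;0 0 0 2.8 -2.8 0 255;0 0 0 2.7 -2.8 0 255;0 0 0 0 0 0 255;0 0 0 0 0 2.5 255;0 0 0 0 0 2.5 255;0 0 0 0 0 1 255"}}

```text
time_s: 25.72
position: [0.4954, 0.2529, 0.0519]
tool_rot: [[0.242, 0.97, -0.006], [0.97, -0.242, -0.002], [-0.003, -0.006, -1.0]]
ft_force: [-0.4, 0.4, -2.4]
grip_width: 0.0487
gripper_force: 41.9
```

Call:
{"method": "jog_arm", "body": {"plan": "0 0 0 0 0 1 255;0 0 0 0 0 0 255;0 0 0 0 0 0 255"}}

```text
time_s: 25.97
position: [0.4978, 0.2531, 0.0458]
tool_rot: [[0.243, 0.97, -0.0], [0.97, -0.243, -0.0], [-0.0, -0.0, -1.0]]
ft_force: [0.8, -0.2, -1.5]
grip_width: 0.0488
gripper_force: 41.9
```

```bash
python3 - <<'E'
from h import *
look("w8","jam_jar coffee_tray".split())
s=env.observe();print(s["position"],s["grip_width"])
i=imaging.get_image("scene");cv2.imwrite("pics/scene8.png",cv2.resize(i["pixels"][60:260,220:486,::-1],None,fx=2,fy=2))
E
```

```text
jam_jar 0.75 px [322 334 136 176] top 0.0961 ctr [498.9 257.7] [41. 43.] 81.1 bot 0.043
coffee_tray 0.95 px [320 299 177 223] top 0.0146 ctr [490.4 226.4] [150.  87.] 76.0 bot 0.004
[0.49823707 0.25336522 0.04680469] 0.048604083001471905
```

View pics/scene8.png

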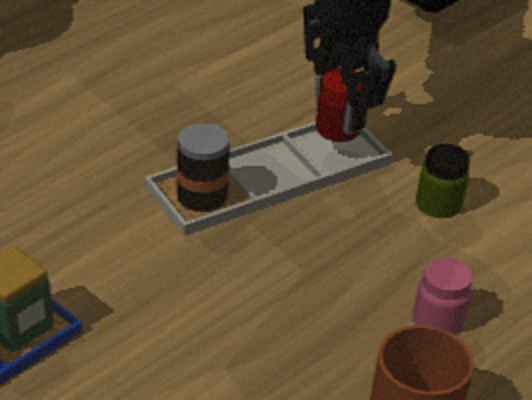

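The coffee tin is in the cork compartment at (203,170 in the crop), and the jam hangs over the far plain one at (338,110). Lowering the rest.

Call:
{"method": "jog_arm", "body": {"plan": "0 0 0 0 0 1.5 255;0 0 0 0 0 0.8 255;0 0 0 0 0 0.5 255;0 0 0 0 0 0 255;0 0 0 0 0 0 255"}}

```text
time_s: 26.58
position: [0.4977, 0.2533, 0.018]
tool_rot: [[0.242, 0.97, 0.0], [0.97, -0.242, 0.0], [0.0, 0.0, -1.0]]
ft_force: [0.2, -0.1, -2.1]
grip_width: 0.0491
gripper_force: 42.1
```

Call:
{"method": "jog_arm", "body": {"plan": "0 0 0 0 0 0.1 255;0 0 0 0 0 0 255;0 0 0 0 0 0 255"}}

```text
time_s: 26.83
position: [0.4979, 0.2534, 0.0174]
tool_rot: [[0.242, 0.97, 0.001], [0.97, -0.242, 0.0], [0.0, 0.001, -1.0]]
ft_force: [-1.5, 0.2, 4.2]
grip_width: 0.049
gripper_force: 42.6
```

Call:
{"method": "jog_arm", "body": {"plan": "0 0 0 0 0 0 0;0 0 0 0 0 0 0;0 0 0 0 0 0 0;0 0 0 0 0 0 0;0 0 0 0 0 0 0;0 0 0 0 0 0 0"}}

```text
time_s: 27.33
position: [0.4976, 0.2533, 0.0168]
tool_rot: [[0.242, 0.97, -0.0], [0.97, -0.242, -0.0], [-0.0, -0.0, -1.0]]
ft_force: [-0.6, -0.4, 0.4]
grip_width: 0.0855
gripper_force: 0.0
```

Call:
{"method": "jog_arm", "body": {"plan": "0 0 0 0 0 -1 0;0 0 0 0 0 -3 0;0 0 0 0 0 -3 0;0 0 0 0 0 -3 0;0 0 0 0 0 -3.3 0;0 0 0 0 0 0 0"}}

```text
time_s: 27.83
position: [0.4999, 0.2541, 0.1568]
tool_rot: [[0.242, 0.97, 0.011], [0.97, -0.242, 0.003], [0.006, 0.01, -1.0]]
ft_force: [-0.3, -0.1, 0.5]
grip_width: 0.0856
gripper_force: 0.0
```

Call:
{"method": "jog_arm", "body": {"plan": "0 0 0 -3.4 1.8 0 0;0 0 0 -3.4 1.8 0 0;0 0 0 -3.4 1.8 0 0;0 0 0 -3.4 1.8 0 0;0 0 0 -3.4 1.8 0 0;0 0 0 -3.4 1.8 0 0;0 0 0 -3.4 1.8 0 0"}}

```text
time_s: 28.42
position: [0.5622, -0.01, 0.1503]
tool_rot: [[0.242, 0.97, 0.0], [0.97, -0.242, -0.0], [0.0, 0.0, -1.0]]
ft_force: [0.4, 0.1, -0.2]
grip_width: 0.0854
gripper_force: 0.0
```

Call:
{"method": "jog_arm", "body": {"plan": "0 0 0 -3.4 1.8 0 0;0 0 0 -3.4 1.8 0 0;0 0 0 -3.4 1.8 0 0;0 0 0 -3.4 1.8 0 0;0 0 0 -3.4 1.8 0 0;0 0 0 -3.4 1.8 0 0;0 0 0 -3.6 1.9 0 0;0 0 0 0 0 0 0;0 0 0 0 0 0 0"}}

```text
time_s: 29.17
position: [0.6269, -0.2737, 0.1492]
tool_rot: [[0.245, 0.97, -0.0], [0.97, -0.245, 0.0], [0.0, -0.001, -1.0]]
ft_force: [0.3, 0.7, 0.6]
grip_width: 0.0852
gripper_force: 0.0
```

```bash
python3 - <<'E'
from h import *
look("w9","sugar_pot".split())
p=[]
for c in ("side","scene"):
 i=imaging.get_image(c);P=cloud(i)
 p.append(env.observe()["position"])
 for n in ("jam_jar","sugar_pot"):
  for o in models.outline_of(c,n):
    if o["confidence"]>.3: print(c,n,np.round(o["bbox"]),top(P,o["region"],.012)[:2])
print(np.mean(p,0))
E
```

```text
sugar_pot 0.72 px [324 224  78  82] top 0.06 ctr [ 627.5 -269.1] [12. 13.] 77.7 bot 0.024
side jam_jar [200. 164.  20.  31.] (np.float64(0.0668761463164067), ((495.2113952636719, 247.6045379638672), (39.0836296081543, 42.101200103759766), 4.10127067565918))
side sugar_pot [362. 316.  32.  35.] (np.float64(0.05677682768529277), ((624.8138427734375, -275.33880615234375), (45.152313232421875, 48.22804641723633), 40.856590270996094))
side sugar_pot [208. 202.  47.  81.] (np.float64(0.013837261282723093), ((476.5045471191406, 169.49337768554688), (258.5806884765625, 84.28812408447266), 75.68821716308594))
scene jam_jar [389. 126.  26.  35.] (np.float64(0.06739269836042962), ((499.2772521972656, 251.26905822753906), (40.23825454711914, 42.149559020996094), 53.72202682495117))
scene sugar_pot [231. 290.  35.  42.] (np.float64(0.05621100680543555), ((631.11767578125, -273.2106628417969), (46.206016540527344, 47.32828903198242), 30.533536911010742))
[ 0.6272446  -0.27053919  0.15021265]
```

View pics/w9.png

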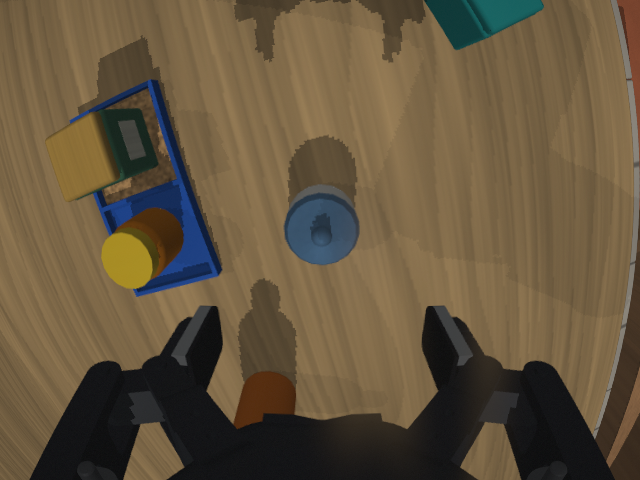

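The sugar pot is centred at (322,228), and the honey and tea tin stand in the blue tray on the left. Picking the pot.

Call:
{"method": "jog_arm", "body": {"plan": "0 0 0 0 0 3 0;0 0 0 0 0 3 0;0 0 0 0 0 3 0;0 0 0 0 0 2.5 0;0 0 0 0 0 1.5 0;0 0 0 0 0 1.1 0;0 0 0 0 0 0 0"}}

```text
time_s: 30.15
position: [0.6264, -0.2709, 0.0067]
tool_rot: [[0.242, 0.97, -0.003], [0.97, -0.242, 0.002], [0.001, -0.004, -1.0]]
ft_force: [0.1, -0.3, -0.0]
grip_width: 0.0856
gripper_force: 0.0
```

Call:
{"method": "jog_arm", "body": {"plan": "0 0 0 0 0 0 255;0 0 0 0 0 0 255;0 0 0 0 0 0 255;0 0 0 0 0 0 255;0 0 0 0 0 0 255;0 0 0 0 0 0 255;0 0 0 0 0 0 255;0 0 0 0 0 0 255"}}

```text
time_s: 30.82
position: [0.6279, -0.2721, 0.0107]
tool_rot: [[0.242, 0.97, 0.002], [0.97, -0.242, -0.002], [-0.001, 0.003, -1.0]]
ft_force: [-0.8, 0.8, 6.8]
grip_width: 0.0527
gripper_force: 42.4
```

Call:
{"method": "jog_arm", "body": {"plan": "0 0 0 0 0 -0.5 255;0 0 0 0 0 -1.5 255;0 0 0 0 0 -2.5 255;0 0 0 0 0 -2.5 255;0 0 0 0 0 -2.5 255;0 0 0 0 0 -1 255;0 0 0 0 0 0 255"}}

```text
time_s: 31.4
position: [0.6281, -0.2723, 0.1167]
tool_rot: [[0.242, 0.97, 0.004], [0.97, -0.242, -0.003], [-0.002, 0.005, -1.0]]
ft_force: [0.3, 0.5, -1.8]
grip_width: 0.0524
gripper_force: 42.6
```

Call:
{"method": "jog_arm", "body": {"plan": "0 0 0 3.2 -2.1 0 255;0 0 0 3.3 -2.1 0 255;0 0 0 3.3 -2.1 0 255;0 0 0 3.3 -2.1 0 255;0 0 0 3.3 -2.1 0 255;0 0 0 3.3 -2.1 0 255;0 0 0 3.3 -2.1 0 255;0 0 0 3.3 -2.1 0 255;0 0 0 3.3 -2.1 0 255;0 0 0 3.3 -2.1 0 255"}}

```text
time_s: 32.23
position: [0.5015, 0.0999, 0.1124]
tool_rot: [[0.243, 0.97, -0.003], [0.97, -0.243, 0.0], [-0.001, -0.003, -1.0]]
ft_force: [0.7, 1.0, -1.7]
grip_width: 0.0528
gripper_force: 42.8
```

Call:
{"method": "jog_arm", "body": {"plan": "0 0 0 3.3 -2.1 0 255;0 0 0 3.2 -2.2 0 255;0 0 0 0 0 0 255;0 0 0 0 0 0 255"}}

```text
time_s: 32.57
position: [0.4757, 0.1734, 0.1126]
tool_rot: [[0.239, 0.971, -0.003], [0.971, -0.239, -0.0], [-0.001, -0.002, -1.0]]
ft_force: [0.3, -0.2, -2.4]
grip_width: 0.053
gripper_force: 42.8
```

```bash
python3 - <<'E'
from h import *
look("w10","sugar_pot coffee_tray coffee_tin jam_jar".split())
s=env.observe();print(s["position"],s["tool_rot"].round(3).tolist(),s["grip_width"])
E
```

```text
sugar_pot 0.68 px [324 329 145 155] top 0.1611 ctr [476.2 175.6] [15. 14.] 23.1 bot 0.118
coffee_tray 0.65 px [325 168 138 246] top 0.0146 ctr [487.1 215.6] [171.  88.] 75.7 bot 0.004
coffee_tin 0.98 px [328 407  81  26] top 0.081 ctr [456.9  80.1] [17. 47.] 81.5 bot 0.079
jam_jar 0.72 px [326 112  91  89] top 0.0683 ctr [498.4 255.1] [43. 43.] 75.9 bot 0.066
[0.47757714 0.17077224 0.11339564] [[0.244, 0.97, -0.001], [0.97, -0.244, -0.0], [-0.0, -0.001, -1.0]] 0.052500249559985605
```

View pics/w10.png

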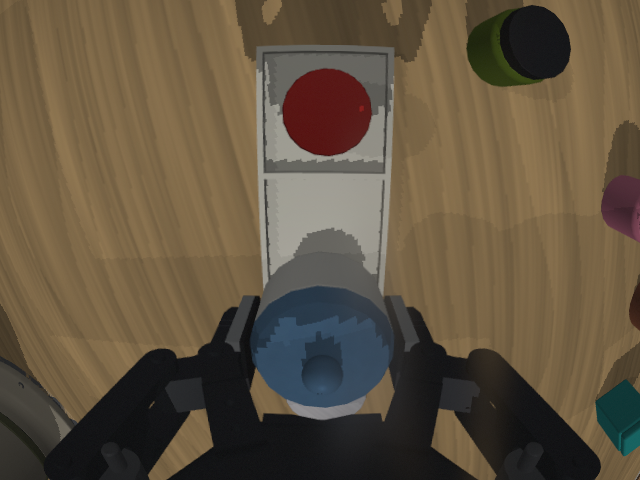

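The jam is in the far compartment at (327,112) and the pot hangs over the middle one. Lowering.

Call:
{"method": "jog_arm", "body": {"plan": "0 0 0 0 0 2.5 255;0 0 0 0 0 2.5 255;0 0 0 0 0 2 255;0 0 0 0 0 1.5 255;0 0 0 0 0 0.7 255;0 0 0 0 0 0.5 255;0 0 0 0 0 0 255;0 0 0 0 0 0 255"}}

```text
time_s: 33.48
position: [0.4778, 0.1716, 0.0174]
tool_rot: [[0.243, 0.97, 0.001], [0.97, -0.243, 0.0], [0.0, 0.001, -1.0]]
ft_force: [-0.7, 0.3, -0.9]
grip_width: 0.0526
gripper_force: 42.8
```

Call:
{"method": "jog_arm", "body": {"plan": "0 0 0 0 0 0.1 255;0 0 0 0 0 0 255;0 0 0 0 0 0 255"}}

```text
time_s: 33.73
position: [0.4774, 0.1718, 0.0163]
tool_rot: [[0.242, 0.97, 0.001], [0.97, -0.242, 0.0], [0.0, 0.001, -1.0]]
ft_force: [0.5, 0.3, -2.2]
grip_width: 0.0527
gripper_force: 42.8
```

Call:
{"method": "jog_arm", "body": {"plan": "0 0 0 0 0 0.05 255;0 0 0 0 0 0 255;0 0 0 0 0 0 255"}}

```text
time_s: 33.98
position: [0.4775, 0.1719, 0.0158]
tool_rot: [[0.242, 0.97, 0.001], [0.97, -0.242, 0.0], [0.0, 0.001, -1.0]]
ft_force: [-1.6, 0.9, 5.2]
grip_width: 0.0529
gripper_force: 43.3
```

Call:
{"method": "jog_arm", "body": {"plan": "0 0 0 0 0 0 0;0 0 0 0 0 0 0;0 0 0 0 0 0 0;0 0 0 0 0 0 0;0 0 0 0 0 0 0;0 0 0 0 0 0 0"}}

```text
time_s: 34.48
position: [0.4773, 0.1718, 0.0153]
tool_rot: [[0.242, 0.97, -0.0], [0.97, -0.242, -0.0], [-0.0, -0.0, -1.0]]
ft_force: [-1.0, -0.0, 0.6]
grip_width: 0.0854
gripper_force: 0.0
```

Call:
{"method": "jog_arm", "body": {"plan": "0 0 0 0 0 -1 0;0 0 0 0 0 -3 0;0 0 0 0 0 -3 0;0 0 0 0 0 -3 0;0 0 0 0 0 -3 0;0 0 0 0 0 -3 0;0 0 0 0 0 -2 0;0 0 0 0 0 0 0;0 0 0 0 0 0 0"}}

```text
time_s: 35.23
position: [0.4774, 0.1718, 0.1959]
tool_rot: [[0.242, 0.97, 0.002], [0.97, -0.242, 0.0], [0.001, 0.002, -1.0]]
ft_force: [-0.4, 0.9, -0.0]
grip_width: 0.0858
gripper_force: 0.0
```

```bash
python3 - <<'E'
from h import *
i=imaging.get_image("scene");P=cloud(i);cv2.imwrite("pics/scene11.png",i["pixels"][:,:,::-1])
for n in ("sugar_pot","jam_jar","coffee_tin","tea_tin","honey_jar","olive_jar","mug","soap_bottle"):
  for o in models.outline_of("scene",n):
    if o["confidence"]>.3: print(n,np.round(o["bbox"]),top(P,o["region"])[:2])
E
```

```text
jam_jar [387. 126.  27.  35.] (np.float64(0.06732474713183179), ((499.42559814453125, 252.26339721679688), (38.625282287597656, 44.9635124206543), 42.67795181274414))
jam_jar [324. 144.  24.  49.] (np.float64(0.08081144058133918), ((460.08984375, 89.58332061767578), (46.32243347167969, 50.45381164550781), 47.67044448852539))
coffee_tin [323. 144.  27.  46.] (np.float64(0.08076347158597774), ((461.44696044921875, 88.77473449707031), (48.076995849609375, 47.97630310058594), 13.43891716003418))
tea_tin [227. 210.  40.  55.] (np.float64(0.0787354841169339), ((485.7523193359375, -171.69891357421875), (49.45423126220703, 48.56649398803711), 1.4013493061065674))
honey_jar [192. 234.  33.  44.] (np.float64(0.06816484279994042), ((488.3503723144531, -252.9178924560547), (38.1385612487793, 42.27510070800781), 72.672607421875))
honey_jar [441. 209.  32.  43.] (np.float64(0.06292330593073811), ((742.1295776367188, 135.10546875), (42.85958480834961, 42.89385223388672), 78.68490600585938))
olive_jar [440. 150.  30.  39.] (np.float64(0.0628672991934365), ((631.8878173828125, 273.137939453125), (41.1978874206543, 44.3830680847168), 24.398035049438477))
mug [431. 258.  56.  71.] (np.float64(0.0884574589879881), ((812.8704223632812, 14.93044662475586), (76.59748840332031, 78.07120513916016), 22.98476791381836))
soap_bottle [106. 294.  47.  77.] (np.float64(0.13894417807487514), ((531.10595703125, -440.2613830566406), (21.07072639465332, 25.906740188598633), 84.71564483642578))
```

View pics/scene11.png

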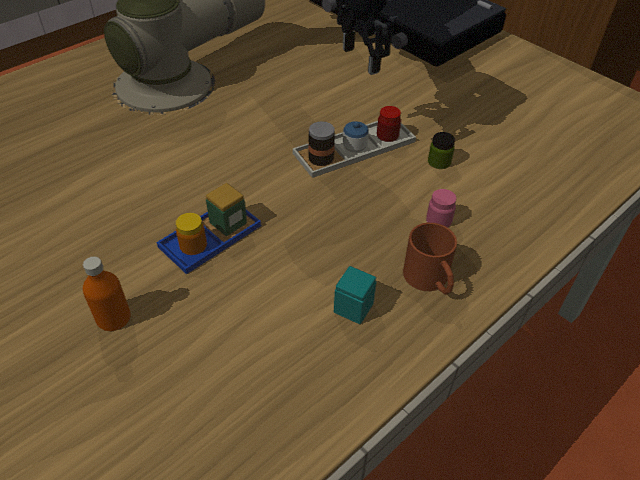

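All five things stand upright in their compartments: coffee tin (321,145), sugar pot (356,137), jam (389,124), tea tin (226,210) and honey (191,235). The olives, mug, bottle and look-alikes haven't moved. Handing in.

```bash
python3 -c "
from rig import job;print(job.close_job())"
```

```text
the job is handed in; nothing more can be done
None
```

Both trays are made up as asked and the job is handed in at about 35 s: all five items stand upright in their compartments, and the bystanders and look-alikes are where they stood; no verdict came back at hand-in.

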